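# Hang the clip bin on the louvre panel and tug-test it

### The arm

A 6-joint arm with a two-finger parallel gripper is mounted at the origin on a cart in front of the work surface, level with it; the furniture and walls round the work are solid. World frame = base frame: x ahead of the robot, y to its left, z up, the work surface at z = 0. Lengths are in m, angles in rad, forces in N, time in s.
With the tool pointing down it reaches from about 0.275 to 0.975 m from the base axis. Payload 8.4 kg.
Tool frame: the origin (TCP) lies at the very end of the fingers, on their centre line; the grasp point (between the pads) lies 19 mm behind it (robot.pinch_z is the distance from the TCP to the grasp point, in m); z points along the fingers, y is the line along which they close (so a half turn about z gives the same grasp; the last joint's range is limited). The gripper opens to 92 mm and grips with 3 to 60 N. Pads are 20 mm wide; open, the fingers measure 128 mm over their backs; the gripper's body (75 mm by 189 mm) begins 69 mm behind the grasp point.
Start: joints at [-1.253, 0.353, 1.633, -0, 1.155, -0.002], TCP at [0.196, -0.593, 0.215] pointing down, gripper open.
Joint ranges: [-2.63, 2.63], [-0.92, 2.1], [0.06, 2.66], [-1.3, 4.44], [0, 2.69], [-3.02, 3.02]. Speed limits (rad/s): [2.22, 2.22, 2.79, 3.14, 3.14, 3.14].

### API

Orientations are given as a rotation vector (axis times angle).
In Python, from rig import sensors, snapshot, camera_params, job, robot gives the robot as it stands. The module is installed in compiled form; this text tells all that it offers.
- The arm moves only by the tool jog_arm, never from a script. Its argument "steps" is a list of rows, each a list of 2 entries, a list of its own where there are three numbers: the shift along the world's x, y, z in m, then the turn about the world's z in degrees. A call has 1 to 10 rows; each row shifts and turns the commanded pose from where the row before left it; what a row does not reach is not made up. A row lasts 1/8 s, in which the tool goes at most 62.5 mm and 10.7 degrees, less where a joint would pass 70% of its speed; a pose out of reach is approached as far as the arm can. A call is refused whole if a number of a shift passes 0.0625 or a number of a turn 10.7, either way. A call with a gripper value outside its range is refused whole. "fingers" is the opening, from -1 (shut) to 1 (fully open), so that 0 is half open, set as the call begins (left out, the last holds). The fingers move at their own pace and stop on an object; "newtons" is the grip in N (left out, the last holds). Time passes only in rows, so rows that do not move let the fingers close. It gives the time, the measured TCP pose, the force, the opening and the grip force at its end, in the units of the state.
- sensors.observe(): the state, without advancing time (a new reading comes with each control period).
- snapshot(name): name is "scene" or "top"; returns (picture, depth): 400x640x3 uint8, red, green, blue; 400x640 float32, m along the optical axis (not along the pixel's ray), 0 where there is no reading.
- camera_params(name): a dict with "mtx" (3x3 intrinsics, pixels), "k1" (the pictures are not rectified: a ray, as slopes to the right and down, at radius r is drawn at 1 + k1 r^2 times it, then the intrinsics apply), "R" (3x3) and "t" (3): a world point X has camera coordinates R X + t. Camera axes: x right, y down, z forward; pixel columns grow to the right and rows downward; lengths in m; the calibration is good to about 2 mm. A picture is of the moment at which its call begins. camera_params takes no time and is no camera call.
- job.hand_in(): hands the job in; it is judged then, once.
The state is a dict: "time_s": time; "q": joint angles; "joint_vel": joint speeds; "joint_efforts": joint torques, N m; "position": TCP position; "tcp_rot": TCP orientation; "wrist_force": force on the tool from outside, world axes, zero at the start; "wrist_torque": the same for the moment, N m; "opening": opening from 0.0 (shut) to 1.0 (fully open); "grasp_force": force on a finger pad.
Only numpy, scipy, OpenCV 4.12 (cv2) and the standard library are available. Lean on these libraries where they do the work, as an engineer would, in place of code of your own. Each camera call takes 0.05 s, during which the arm holds its last target. There are 200 camera calls.

### The job

Hang the blue bin, with its two joint clips in it, on the empty upper louvre of the grey bench-top panel: hold the bin's back against the panel just above the louvre and slide it down until its rear tab drops behind the louvre and it sits fully home (the louvre plate's height was set by hand, so find the seat by feel). Before you let go, tug the bin gently downward with a steady pull of about 12 N for a second to make sure that the hook holds, keeping the bin level; then release it and leave it hanging level. Never push or pull hard on the panel or louvre (stay well under 30 N), keep the clips in the bin, and leave the other bins and the things on the bench alone.

Things in the scene. Friction and masses are not known exactly. Their poses are not given: they have to be found in the camera images.
- bin_center (a point): Centre of the blue plastic bin (28 mm over its underside). Open at the top; 96 mm deep along its x, 64 mm wide over two parallel 3 mm side walls (y), 56 mm high. Its x points from the low scoop front to the back wall with the hook. Side walls are full height from 12 mm ahead of the centre to the back. Grip it across its width from above, best 15 mm behind the centre: nearer the hook it tilts less.
- bin_hook (a point): Hook of the blue bin: middle of its slot at the flange's underside, 52 mm behind bin_center and 24 mm above it. A flange 30 mm wide, 4 mm thick stands 11.5 mm out from the back wall at the rim; from its end a 3.5 mm tab hangs, reaching 18 mm below this point. Slot between wall and tab 8 mm wide, open downward. Ribs at both lower corners of the back stand out as far as the tab, so it hangs level.
- louvre_edge (a point): Middle of the empty louvre's top edge if its plate stood mid-slot, 168 mm above the bench; the real edge is up to 7 mm higher or lower, differently each time. x points level into the panel, y along the louvre, z up. The panel's flat face is 8 mm behind it (+x) and goes on to 38 mm above it. With the tab touching that face, bin_hook is 0.5 mm short of this point (-x) and can slide down to the seat.
- bin: The blue bin, about 0.1 kg with its clips, standing on the bench; origin at the centre of its underside, axes as for bin_center (x to the back, z up). Tall furniture near it: a water bath to its right (183 mm high, x over 0.46 m) and, behind it, a rotary evaporator whose flask and head overhang the bench 105 to 315 mm up at x over 0.52 m: come and go on the near side, carry the bin above 0.2 m.
- louvre: Thumbscrews of the empty upper louvre plate (left or right of two, 124 mm apart); origin on the panel's face, level with louvre_edge, same axes. The plate, clamped rigidly, has a steel lip 44 mm wide, 2.4 mm thick, ends closed; its pocket opens upward, 6.8 mm wide at the mouth, narrower below, 20 mm deep, 39 mm long. Keep the bin square and centred within 4 mm. Home, its flange rests on the lip.
- panel: Grey steel bench-top panel with louvre plates, 264 mm wide, 206 mm high, fixed; origin on its face at bench level, mid-width; x points into the panel. Of its two upper louvres one is empty and one carries the yellow bin; two lower ones, 100 mm below, carry a grey and a green bin that are fixed (rims 72 mm above the bench, reaching 108 mm out from the face).
- yellow_bin: Yellow bin of the same shape and size as the blue one, hanging loose on the other upper louvre; origin at the centre of its underside. Leave it alone.
- joint_clip_3: Green plastic joint clip, 37 mm across and 14 mm high, lying loose in the rear half of the blue bin; origin at its underside. It travels with the bin.
- joint_clip_2: Red plastic joint clip, 35 mm across and 14 mm high, lying loose in the front half of the blue bin; origin at its underside. It travels with the bin.
- timer_1: White bench timer, 68 x 77 x 16 mm, lying loose on the bench; origin at its underside. Leave it alone.
- beaker_2: Small glass beaker, 55 mm wide and 70 mm high, standing loose on the bench; origin at its underside. Leave it alone.
- vial_3: Small glass vial with black cap, 21 mm wide and 51 mm high, standing loose on the bench in front of the panel; origin at its underside. Leave it alone.
Not all that is in view belongs to the job. Of the things that look like the bin, the larger one is meant.

How it is judged:
On the way, in this order (a step that is already met when the one before it is completed fails the run):
1. the blue bin is lifted well clear of the bench with both clips in it (height (world z) of bin_center above 0.12 m and z of joint_clip_3 in the frame of bin_center between -0.032 and 0.028 m and x of joint_clip_3 in the frame of bin_center between -0.048 and 0.048 m and y of joint_clip_3 in the frame of bin_center between -0.032 and 0.032 m and z of joint_clip_2 in the frame of bin_center between -0.032 and 0.028 m and x of joint_clip_2 in the frame of bin_center between -0.048 and 0.048 m and y of joint_clip_2 in the frame of bin_center between -0.032 and 0.032 m), for 0.1 s.
2. tug test: with the tab behind the louvre and the bin fully home, level within 0.07 rad, and the fingers still holding it, the bin is pulled onto the louvre with 9 to 20 N for 0.5 s (z of bin_hook in the frame of louvre_edge between -0.01 and 0.01 m and x of bin_hook in the frame of louvre_edge between -0.005 and 0.005 m and y of bin_hook in the frame of louvre_edge between -0.012 and 0.012 m and contact force between bin and louvre between 9 and 20 N and angle between bin's own z axis and vertical below 0.07 rad and contact force between the fingers and bin above 1 N), for 0.5 s.
At the end, for the whole second after the job is handed in: the blue bin hangs on the empty upper louvre, released and at rest, clips inside: bin_hook within 10 mm in height (this covers the plate's setting), 5 mm in depth and 12 mm sideways of louvre_edge, tilt under 0.12 rad, weight on the louvre; the yellow bin within 10 mm of its start (z of bin_hook in the frame of louvre_edge between -0.01 and 0.01 m and x of bin_hook in the frame of louvre_edge between -0.005 and 0.005 m and y of bin_hook in the frame of louvre_edge between -0.012 and 0.012 m and angle between bin's own z axis and vertical below 0.12 rad and contact force between bin and louvre above 0.4 N and linear speed of bin below 0.02 m/s and z of joint_clip_3 in the frame of bin_center between -0.032 and 0.028 m and x of joint_clip_3 in the frame of bin_center between -0.048 and 0.048 m and y of joint_clip_3 in the frame of bin_center between -0.032 and 0.032 m and z of joint_clip_2 in the frame of bin_center between -0.032 and 0.028 m and x of joint_clip_2 in the frame of bin_center between -0.048 and 0.048 m and y of joint_clip_2 in the frame of bin_center between -0.032 and 0.032 m and distance of yellow_bin from where it was at the start of the episode below 0.01 m); the robot touches nothing.
It fails at once if the bin is pushed or pulled against the louvre or the panel with more than 30 N (contact force between bin and louvre above 30 N or contact force between bin and panel above 30 N).
It fails at once if the blue bin is tipped by more than 0.5 rad (angle between bin's own z axis and vertical above 0.5 rad).
It fails at once if a clip leaves the blue bin (distance between any of joint_clip_3, joint_clip_2 and bin_center above 0.075 m).
It fails at once if the yellow bin, the timer, the beaker or the vial is moved by more than 10 mm (distance of any of yellow_bin, timer_1, beaker_2, vial_3 from where it was at the start of the episode above 0.01 m).
It also fails if it takes over 61 s, if anything falls off the work surface, if the arm or the gripper's body presses on something with over 40 N, if the wrist force passes 120 N, or if a joint passes its speed limit or range.

## Working session

There is one attempt and no reset: what is moved stays moved. The work goes in short steps, Python scripts to look and compute and a tool call to move; the robot and the scene stay as the last step left them, time stands still between calls to the robot, and variables do not carry over. Pictures are saved under pics/ and viewed, at most 10 in all, crops included, and the job is handed in when it is done.

Besides the shell and the picture viewer there is one more tool, called after "Request:" as name(argument=value, ...), one argument or row to a line, values as JSON. jog_arm: Moves the arm, as the interface text tells. Its arguments: {"type":"object","properties":{"steps":{"type":"array","items":{"type":"array"}},"fingers":{"type":"number"},"newtons":{"type":"number"}},"required":["steps"]}

```bash
mkdir -p pics
cat > h.py <<'E'
import numpy as np, cv2
from rig import sensors, snapshot, camera_params, job, robot
def grab(n,tag):
    p,d=snapshot(n); np.savez(f'{tag}.npz',p=p,d=d); cv2.imwrite(f'pics/{tag}.png',p[:,:,::-1]); return p,d
def pts(n,uv,depth):
    c=camera_params(n);K=np.array(c['mtx'],float);uv=np.atleast_2d(uv).astype(float)
    s=(uv-K[:2,2])/[K[0,0],K[1,1]]; u=s.copy()
    for _ in range(8): u=s/(1+c['k1']*(u**2).sum(1,keepdims=True))
    return (np.c_[u,np.ones(len(u))]*np.atleast_1d(depth)[:,None]-np.array(c['t']).ravel())@np.array(c['R'])
def cloud(n,d):
    v,u=np.mgrid[:400,:640]
    return pts(n,np.c_[u.ravel(),v.ravel()],d.ravel()).reshape(400,640,3)
E
python3 - <<'E'
from h import *
for n in('scene','top'):
    p,d=grab(n,n+'0'); c=camera_params(n); print(n,c['mtx'],c['k1'],-np.array(c['R']).T@np.array(c['t']).ravel(),np.array(c['R'])[2],(d>0).mean())
print(sensors.observe())
E
```

```text
scene [[456.19228926   0.         320.13242399]
 [  0.         456.19228926 200.0352543 ]
 [  0.           0.           1.        ]] -0.0038974829636350635 [-0.74807017  0.65192753  1.0049758 ] [ 0.75614901 -0.39515458 -0.52162393] 0.99477734375
top [[387.13534372   0.         318.15528492]
 [  0.         387.13534372 196.43636591]
 [  0.           0.           1.        ]] -0.050590244889808705 [0.37668688 0.00961584 1.19755072] [ 0.13847419 -0.02866412 -0.98995114] 0.99595703125
{'time_s': 0.1, 'q': array([-1.25335336e+00,  3.53562390e-01,  1.63405065e+00,  3.46601777e-05,
        1.15516285e+00, -2.40085632e-03]), 'joint_vel': array([-4.85912720e-05, -8.75192840e-04, -3.46678291e-03,  2.35318650e-03,
       -7.82925818e-04, -3.08790799e-04]), 'joint_efforts': array([-1.05870913e-03, -5.94906807e+01, -3.34931159e+01,  6.97519910e-02,
        1.83959428e-02, -1.47836670e-05]), 'position': array([ 0.19638817, -0.59289283,  0.21395296]), 'tcp_rot': array([-3.10034996e+00, -5.00062121e-01,  2.42293430e-04]), 'wrist_force': array([ 0.07337449, -0.27912667, -0.12088079]), 'wrist_torque': array([-0.05753361,  0.02315956, -0.00290062]), 'grasp_force': 0.0, 'opening': 1.0021398612421906}
```

View pics/scene0.png

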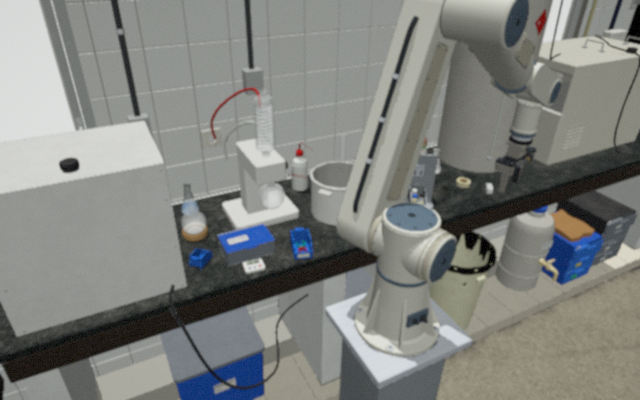

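View pics/top0.png

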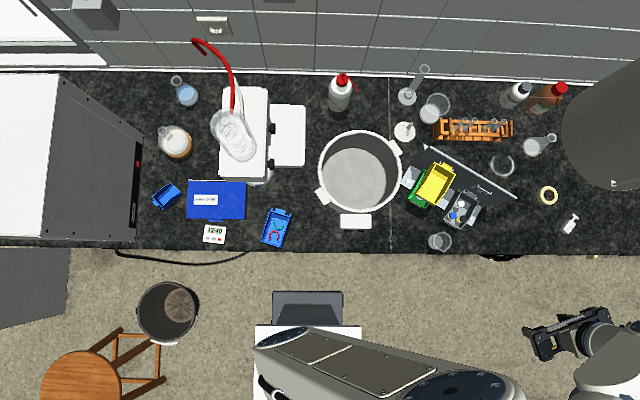

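The top view shows the blue bin with both clips at about (276,228). The panel runs from (425,145) to (517,197), with the yellow bin at (436,183) and the empty upper louvre to its right. I'll measure both from the depth image.

Run:
```python
from h import *
f=np.load('top0.npz');p,d=f['p'],f['d'];C=cloud('top',d)
a=cv2.resize(p[195:260,240:320],None,fx=5,fy=5,interpolation=cv2.INTER_CUBIC)
b=cv2.resize(p[135:260,395:525],None,fx=5,fy=5,interpolation=cv2.INTER_CUBIC)
o=np.zeros((600,800,3),np.uint8); b=b[:600,:]; b=cv2.resize(b,(600,577)) if 0 else b
b=cv2.resize(p[135:260,395:525],(520,500),interpolation=cv2.INTER_CUBIC); a=cv2.resize(p[195:260,240:310],(280,260),interpolation=cv2.INTER_CUBIC)
o[:500,:520]=b;o[:260,520:800]=a;cv2.imwrite('pics/z0.png',o[:500,:,::-1])
hsv=cv2.cvtColor(p,cv2.COLOR_RGB2HSV)
def rep(nm,m,zmin):
    m=m&(d>0)&(C[...,2]>zmin); P=C[m]; r=cv2.minAreaRect((P[:,:2]*1000).astype(np.float32)); print(nm,len(P),r,np.percentile(P[:,2],[2,50,98]).round(3)); return m
v,u=np.mgrid[:400,:640]
blue=(hsv[...,0]>95)&(hsv[...,0]<125)&(hsv[...,1]>110)
bx=(u>255)&(u<300)&(v>200)&(v<255)
rep('bin all',bx,.008); rep('bin rim',bx,.045)
yel=(hsv[...,0]>22)&(hsv[...,0]<34)&(hsv[...,1]>120)&(u>405)&(u<470)&(v>150)&(v<215)
rep('yellow rim',yel,.17);rep('yellow',yel,.08)
pb=(u>395)&(u<530)&(v>130)&(v<225)
m=pb&(C[...,2]>.195)&(C[...,2]<.215)
rep('panel top',m,.195)
# row map near empty louvre
for y in range(150,216,3): print(y,' '.join('%3d'%(1000*C[y,x,2]) for x in range(425,525,4)))
```

```text
bin all 355 ((444.67877197265625, 101.36783599853516), (64.87196350097656, 108.44404602050781), 74.056640625) [0.008 0.034 0.061]
bin rim 146 ((452.8505554199219, 98.75852966308594), (64.88622283935547, 91.85691833496094), 72.20897674560547) [0.046 0.057 0.062]
yellow rim 136 ((583.8309326171875, -356.20196533203125), (65.07801055908203, 75.90209197998047), 60.350791931152344) [0.17  0.173 0.177]
yellow 1031 ((570.30419921875, -347.60601806640625), (65.79338073730469, 110.46436309814453), 59.46306610107422) [0.115 0.123 0.175]
panel top 453 ((589.8023681640625, -430.4479675292969), (270.86602783203125, 10.796708106994629), 59.54334259033203) [0.196 0.207 0.212]
150 172 190 205 206   1  -1   1   0   0   0  -1   1   0   3   1   1   0  -4   0   0   0   0   1   6   0
153 155 171 185 201 211   0   3  -1  -2   2  -2   4   1   5   3   3   0   0   0   3   4   1   4   4   3
156 136 152 168 181 196 210 210   2   2  -1   0   1   3   0   3   3   2   1   0   2   1  -1   9  -1   0
159 117 128 151 160 177 191 203 211   4  -1   2   0   2   0   2   1   0   5   2   1   2   1  -1   2   0
162  93 110 13
[... 1159 characters left out ...]
   0  19  59  42  59  73  75  78  98 113 128 147 161 175 195 209 207   1  -1
198 143 115 117 129 157   1   6  33  75  20  41  65  74  58  76  94 106 127 139 154 175 186 202 209   3
201 118 143 118 148   3   2   6  55  49  70  23  34  57  73  50  70  89 105 118 138 155   0  -2   6   1
204  24   5 134  -2   5   2  30  72  61  75  23  18  45  77  30  45  63  81   3   4   4   0   2   2   1
207  44   0   0   0   2   4  45  77  51  19  18  30  57   4   3   2   2   0   0   0   6  -2   4   0   1
210   1   1  -1   0   0  20  63  15  21  18  23  43  72   3   1   6   0  -2  -2   3   0   3   0   2   0
213   0   0   1   3   1  40  56  72  21  25  19  54   8   0   4  -4   2   3   4   1   5   0  -1   3   0
```

View pics/z0.png

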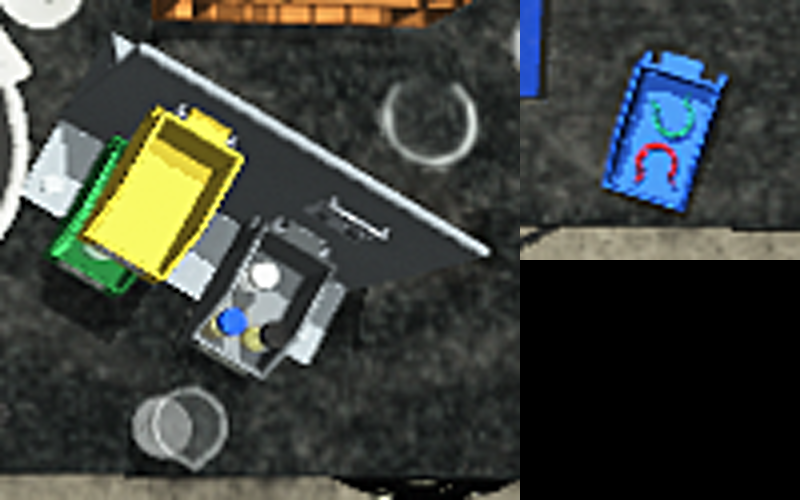

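The crop shows the yellow bin on the left louvre. The empty lip is the bright stroke at about (478..492, 184..194) in full-image pixels, above the grey bin. The bin's hook points to +x, slightly to the right, and both clips lie inside.

Run:
```python
from h import *
f=np.load('top0.npz');p,d=f['p'],f['d'];C=cloud('top',d).reshape(-1,3)
v,u=[a.ravel() for a in np.mgrid[:400,:640]]
yaw=np.deg2rad(-30.5)
roi=(u>400)&(u<530)&(v>135)&(v<215)
# panel face: iterative vertical-plane fit
c0=np.array([.59,-.43])
n=np.array([np.cos(yaw),np.sin(yaw)])
sel=roi&(C[:,2]>.09)&(C[:,2]<.2)&(abs((C[:,:2]-c0)@n)<.012)
for i in range(6):
    P=C[sel,:2];m=np.median(P,0);_,_,V=np.linalg.svd(P-P.mean(0));n=V[1]*np.sign(V[1][0]);off=np.median(P@n)
    sel=roi&(C[:,2]>.09)&(C[:,2]<.2)&(abs(C[:,:2]@n-off)<.005)
t=np.array([-n[1],n[0]])
print('panel yaw',np.degrees(np.arctan2(n[1],n[0])),'off',off,sel.sum(),np.std(P@n-off))
s=C[:,:2]@t; x=C[:,:2]@n-off
top=roi&(C[:,2]>.196)&(C[:,2]<.215)&(abs(x)<.02)
print('panel s range',s[top].min(),s[top].max(),'top x',np.percentile(x[top],[5,50,95]),np.median(C[top,2]))
hsv=cv2.cvtColor(p,cv2.COLOR_RGB2HSV).reshape(-1,3)
yel=roi&(hsv[:,0]>22)&(hsv[:,0]<34)&(hsv[:,1]>120)&(C[:,2]>.165)&(C[:,2]<.19)
print('yellow s',s[yel].min(),s[yel].max(),'x',x[yel].min(),x[yel].max(),np.median(C[yel,2]))
lip=roi&(C[:,2]>.14)&(C[:,2]<.185)&(x<-.004)&(x>-.016)&(s<s[yel].min()-.01)
for r in np.where(lip)[0]: print(u[r],v[r],x[r].round(4),s[r].round(4),C[r,2].round(4),p.reshape(-1,3)[r])
gr=roi&(C[:,2]>.062)&(C[:,2]<.082)&(s<s[yel].min())&(x<-.01)
print('grey bin s',np.percentile(s[gr],[3,97]))
P=C[((u>255)&(u<300)&(v>200)&(v<255))&(C[:,2]>.05)]
for yw in(-16,-17,-18):
    a=np.deg2rad(yw);ex=np.array([np.cos(a),np.sin(a)]);ey=np.array([-ex[1],ex[0]]);X=P[:,:2]@ex;Y=P[:,:2]@ey
    Yw=np.sort(Y);cy=(np.median(Y[Y<Y.mean()])+np.median(Y[Y>Y.mean()]))/2
    print(yw,'x',np.percentile(X,[1,99]),'y',Yw[[2,-3]],cy,'spread',np.std(Y[Y<cy]),np.std(Y[Y>cy]))
```

```text
panel yaw -30.23423609754147 off 0.7228793029672074 1128 0.0010975094871529052
panel s range -0.2103420774243288 0.0605288790917205 top x [-0.00097973  0.00140038  0.00667143] 0.2073295717984561
yellow s -0.04618702863072593 0.01956657277435753 x -0.0835776949776913 0.00012208283546355503 0.17236322652878164
477 185 -0.0058 -0.1141 0.164 [84 89 93]
478 185 -0.005 -0.116 0.1658 [168 175 183]
475 186 -0.0052 -0.1153 0.1479 [67 70 74]
476 186 -0.0079 -0.1144 0.1592 [57 60 63]
477 186 -0.0094 -0.1145 0.167 [127 131 133]
478 186 -0.0067 -0.1178 0.1639 [184 193 199]
475 187 -0.0064 -0.1177 0.1445 [64 68 69]
476 187 -0.0071 -0.1183 0.1505 [63 66 68]
477 187 -0.0078 -0.1191 0.1561 [58 62 65]
478 187 -0.0092 -0.1192 0.1638 [120 125 125]
479 187 -0.0088 -0.1207 0.1667 [188 196 204]
480 187 -0.0064 -0.1239 0.1643 [149 158 165]
477 188 -0.0071 -0.1229 0.1478 [67 71 73]
478 188 -0.0077 -0.1237 0.1533 [58 62 64]
479 188 -0.0084 -0.1244 0.1592 [49 53 56]
480 188 -0.0083 -0.1257 0.1627 [198 203 201]
481 188 -0.009 -0.1263 0.1685 [241 253 255]
478 189 -0.0072 -0.1275 0.1453 [74 78 82]
479 189 -0.0074
[... 1117 characters left out ...]
 -0.1524 0.168 [255 255 255]
490 193 -0.0076 -0.155 0.1675 [191 200 209]
487 194 -0.0064 -0.1563 0.146 [100 105 109]
488 194 -0.0075 -0.1564 0.1529 [54 57 59]
489 194 -0.0082 -0.1569 0.1586 [56 60 65]
490 194 -0.0079 -0.1583 0.1617 [133 139 141]
491 194 -0.0075 -0.1597 0.1646 [140 147 153]
grey bin s [-0.16704954 -0.10603304]
-16 x [0.35944418 0.45334653] y [0.11307231 0.25144845] 0.21206201105431094 spread 0.030807172258799767 0.013644661728596033
-17 x [0.35741605 0.44938196] y [0.11932826 0.25873628] 0.21945342549720653 spread 0.03124670801808197 0.013513765021820095
-18 x [0.35527905 0.44539245] y [0.12554785 0.26600966] 0.22651271512205629 spread 0.03167124864082003 0.013212289992908532
```

Request:
jog_arm(
  steps=[
    [[0.03,0.05,0.01],-8],
    [[0.03,0.05,0.01],-8],
    [[0.03,0.05,0.01],-8],
    [[0.03,0.05,0],-8],
    [[0.03,0.055,0],-3],
    [[0.02,0.06,0],0],
    [[0.02,0.06,0],0],
    [[0.02,0.06,0],0],
    [[0.01,0.06,0],0],
    [[0.01,0.06,0],0],
  ],
)

```text
time_s: 1.35
position: [0.4256, -0.0386, 0.2446]
tcp_rot: [-3.108, 0.456, -0.0]
wrist_force: [1.4, 0.9, 0.4]
opening: 1.0
grasp_force: 0.0
```

Run:
```python
from h import *
f=np.load('top0.npz');p,d=f['p'],f['d'];C=cloud('top',d)
hsv=cv2.cvtColor(p,cv2.COLOR_RGB2HSV)
m=((hsv[...,0]>95)&(hsv[...,0]<125)&(hsv[...,1]>100)).astype(np.uint8);m[:,:256]=0;m[:,300:]=0;m[:200]=0;m[256:]=0
for lo in(.02,.045,.05):
    P=C[(m>0)&(C[...,2]>lo)&(C[...,2]<.07)]
    r=cv2.minAreaRect((P[:,:2]*1000).astype(np.float32));print(lo,len(P),r)
    for yw in(-16,-17,-18,-19):
        a=np.deg2rad(yw);ex=np.array([np.cos(a),np.sin(a)]);ey=np.array([-ex[1],ex[0]]);X=P[:,:2]@ex;Y=P[:,:2]@ey
        print(yw,'x',np.percentile(X,[1,99]).round(4),'y',np.percentile(Y,[2,98]).round(4))
```

```text
0.02 251 ((444.65057373046875, 101.38578796386719), (64.84874725341797, 108.47383880615234), 74.15730285644531)
-16 x [0.3455 0.4533] y [0.1878 0.2514]
-17 x [0.3419 0.4494] y [0.1946 0.2586]
-18 x [0.3377 0.4456] y [0.201  0.2656]
-19 x [0.3332 0.4417] y [0.2073 0.2728]
0.045 144 ((452.8505554199219, 98.75852966308594), (64.88622283935547, 91.85691833496094), 72.20897674560547)
-16 x [0.3658 0.4533] y [0.1879 0.2514]
-17 x [0.3616 0.4494] y [0.1949 0.2587]
-18 x [0.3571 0.4454] y [0.2018 0.2659]
-19 x [0.3524 0.4413] y [0.2083 0.273 ]
0.05 131 ((456.90234375, 97.86531066894531), (64.71627044677734, 83.15656280517578), 73.6260757446289)
-16 x [0.3716 0.4534] y [0.1879 0.2514]
-17 x [0.3677 0.4495] y [0.195  0.2587]
-18 x [0.3639 0.4455] y [0.2017 0.266 ]
-19 x [0.36   0.4413] y [0.2083 0.2731]
```

Run:
```python
from h import *
f=np.load('top0.npz');C=cloud('top',f['d']).reshape(-1,3)
a=np.deg2rad(-16);ex=np.array([np.cos(a),np.sin(a)]);ey=np.array([-ex[1],ex[0]])
q=C[:,:2]-[.4537,.0984];X=q@ex;Y=q@ey
for zl,hx,hy in((.08,.07,.12),(.012,.03,.09)):
    m=(C[:,2]>zl)&(abs(X)<hx)&(abs(Y)<hy)&((abs(Y)>.036)|(zl>.05))
    print(zl,m.sum());
    for r in np.where(m)[0][:40]: print(X[r].round(3),Y[r].round(3),C[r].round(3))
```

```text
0.08 1156
-0.05 -0.107 [0.377 0.01  1.198]
-0.05 -0.107 [0.377 0.01  1.198]
-0.05 -0.107 [0.377 0.01  1.198]
-0.05 -0.107 [0.377 0.01  1.198]
-0.05 -0.107 [0.377 0.01  1.198]
-0.05 -0.107 [0.377 0.01  1.198]
-0.05 -0.107 [0.377 0.01  1.198]
-0.05 -0.107 [0.377 0.01  1.198]
-0.05 -0.107 [0.377 0.01  1.198]
-0.05 -0.107 [0.377 0.01  1.198]
-0.05 -0.107 [0.377 0.01  1.198]
-0.05 -0.107 [0.377 0.01  1.198]
-0.05 -0.107 [0.377 0.01  1.198]
-0.05 -0.107 [0.377 0.01  1.198]
-0.05 -0.107 [0.377 0.01  1.198]
-0.05 -0.107 [0.377 0.01  1.198]
-0.05 -0.107 [0.377 0.01  1.198]
-0.05 -0.107 [0.377 0.01  1.198]
-0.05 -0.107 [0.377 0.01  1.198]
-0.05 -0.107 [0.377 0.01  1.198]
-0.05 -0.107 [0.377 0.01  1.198]
-0.05 -0.107 [0.377 0.01  1.198]
-0.05 -0.107 [0.377 0.01  1.198]
-0.05 -0.107 [0.377 0.01  1.198]
-0.05 -0.107 [0.377 0.01  1.198]
-0.05 -0.107 [0.377 0.01  1.198]
-0.05 -0.107 [0.377 0.01  1.198]
-0.05 -0.107 [0.377 0.01  1.198]
-0.05 -0.107 [0.377 0.01  1.198]
-0.05 -0.107 [0.377 0.01  1.198]
-0.05 -0.107 [0.377 0.01  1.198]
-0.05 -0.107 [0.377 0.01  1.198]
-0.05 -0.107 [0.377 0.01  1.198]
-0.05 -0.107 [0.377 0.01  1.198]
-0.05 -0.107 [0.377 0.01  1.198]
-0.05 -0.107 [0.377 0.01  1.198]
-0.05 -0.107 [0.377 0.01  1.198]
-0.05 -0.107 [0.377 0.01  1.198]
-0.05 -0.107 [0.377 0.01  1.198]
-0.05 -0.107 [0.377 0.01  1.198]
0.012 0
```

Run:
```python
from h import *
f=np.load('top0.npz');C=cloud('top',f['d']).reshape(-1,3)
a=np.deg2rad(-16);ex=np.array([np.cos(a),np.sin(a)]);ey=np.array([-ex[1],ex[0]])
q=C[:,:2]-[.4537,.0984];X=q@ex;Y=q@ey
m=(f['d'].ravel()>0)&(C[:,2]>.08)&(abs(X)<.09)&(abs(Y)<.15)
print(m.sum());M=np.where(m)[0]
for r in M[np.argsort(X[M])][::6]: print(X[r].round(3),Y[r].round(3),C[r].round(3))
```

```text
757
0.055 0.135 [0.544 0.213 0.31 ]
0.056 0.132 [0.544 0.21  0.311]
0.057 0.131 [0.544 0.208 0.298]
0.058 0.136 [0.546 0.213 0.31 ]
0.058 0.124 [0.544 0.201 0.261]
0.059 0.124 [0.544 0.201 0.31 ]
0.059 0.122 [0.544 0.199 0.246]
0.06 0.119 [0.544 0.197 0.247]
0.06 0.119 [0.544 0.196 0.31 ]
0.061 0.117 [0.544 0.194 0.3  ]
0.061 0.139 [0.551 0.215 0.313]
0.062 0.112 [0.544 0.189 0.249]
0.062 0.112 [0.544 0.189 0.26 ]
0.063 0.135 [0.551 0.21  0.311]
0.063 0.117 [0.546 0.194 0.312]
0.063 0.107 [0.544 0.184 0.275]
0.064 0.105 [0.544 0.181 0.291]
0.064 0.105 [0.544 0.182 0.247]
0.064 0.106 [0.545 0.183 0.309]
0.065 0.124 [0.55  0.2   0.316]
0.065 0.1 [0.544 0.177 0.289]
0.066 0.108 [0.547 0.184 0.313]
0.066 0.098 [0.544 0.174 0.278]
0.066 0.099 [0.544 0.175 0.312]
0.066 0.095 [0.544 0.172 0.278]
0.067 0.104 [0.547 0.18  0.313]
0.067 0.144 [0.558 0.218 0.311]
0.068 0.091 [0.544 0.167 0.304]
0.068 0.09 [0.544 0.166 0.25 ]
0.068 0.092 [0.545 0.168 0.274]
0.069 0.089 [0.544 0.165 0.276]
0.069 0.118 [0.553 0.193 0.317]
0.069 0.126 [0.555 0.201 0.315]
0.07 0.095 [0.547 0.171 0.313]
0.07 0.113 [0.
[... 2250 characters left out ...]
.085 0.069 [0.555 0.141 0.178]
0.086 0.04 [0.547 0.113 0.24 ]
0.086 0.04 [0.547 0.113 0.265]
0.086 0.066 [0.555 0.138 0.178]
0.086 0.071 [0.556 0.143 0.315]
0.087 0.11 [0.567 0.18  0.315]
0.087 0.039 [0.548 0.112 0.275]
0.087 -0.112 [ 0.506 -0.034  0.164]
0.087 0.132 [0.574 0.201 0.316]
0.087 0.059 [0.554 0.131 0.168]
0.088 0.038 [0.548 0.111 0.26 ]
0.088 0.116 [0.57  0.185 0.314]
0.088 0.038 [0.549 0.111 0.309]
0.088 0.088 [0.563 0.159 0.316]
0.088 0.096 [0.565 0.166 0.316]
0.089 0.062 [0.556 0.134 0.173]
0.089 0.128 [0.575 0.197 0.313]
0.089 0.101 [0.567 0.171 0.317]
0.089 0.059 [0.556 0.131 0.173]
0.09 0.053 [0.554 0.124 0.316]
0.09 0.134 [0.577 0.202 0.314]
0.09 0.148 [0.581 0.216 0.315]
```

Request:
jog_arm(
  steps=[
    [[0.008,0.045,0],0.7],
    [[0.01,0.045,0],0],
    [[0.0093,0.0464,0],0],
    [[0,0,-0.04],0],
    [[0,0,-0.04],0],
    [[0,0,-0.04],0],
    [[0,0,0],0],
  ],
)

```text
time_s: 2.22
position: [0.4506, 0.0954, 0.1224]
tcp_rot: [3.109, -0.436, -0.009]
wrist_force: [0.1, 0.0, 0.7]
opening: 0.999
grasp_force: 0.0
```

Run:
```python
from h import *
for n in('top','scene'): grab(n,n+'1')
p=cv2.imread('pics/top1.png')[180:280,220:340];q=cv2.imread('pics/scene1.png')[170:300,220:390]
o=np.zeros((400,800,3),np.uint8);o[:333,:400]=cv2.resize(p,(400,333),interpolation=2);o[:306,400:]=cv2.resize(q,(400,306),interpolation=2);cv2.imwrite('pics/z1.png',o)
s=sensors.observe();print(s['position'],s['tcp_rot'])
```

```text
[0.45327331 0.0958546  0.12526214] [ 3.11102862e+00 -4.36600485e-01 -2.87232604e-04]
```

View pics/z1.png

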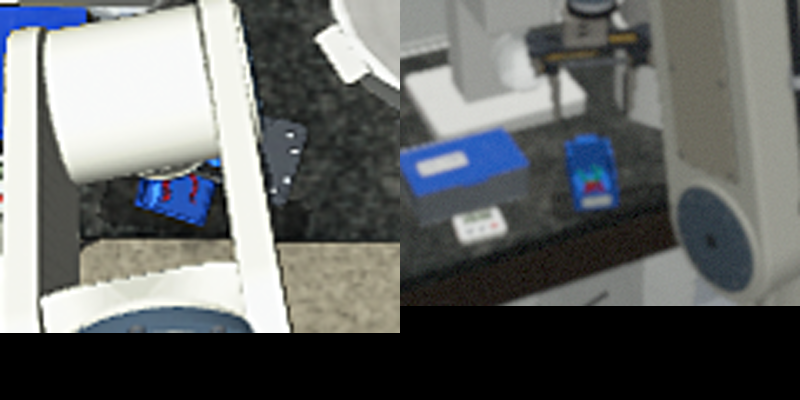

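The views show the open gripper straddling the line of the bin, with both clips still inside. I'll go down and grip.

Request:
jog_arm(
  steps=[
    [[0.0005,0.0025,-0.028],0],
    [[0,0,-0.03],0],
    [[0,0,-0.025],0],
    [[0,0,-0.015],0],
    [[0,0,-0.01],0],
    [[0,0,0],0],
    [[0,0,0],0],
  ],
)

```text
time_s: 3.2
position: [0.4541, 0.0984, 0.0172]
tcp_rot: [-3.111, 0.437, -0.002]
wrist_force: [0.2, -0.1, -0.2]
opening: 1.003
grasp_force: 0.0
```

Request:
jog_arm(
  steps=[
    [[0,0,0],0],
    [[0,0,0],0],
    [[0,0,0],0],
    [[0,0,0],0],
    [[0,0,0],0],
    [[0,0,0],0],
    [[0,0,0],0],
    [[0,0,0],0],
  ],
  fingers=-0.2,
  newtons=30,
)

```text
time_s: 4.2
position: [0.4537, 0.0984, 0.0168]
tcp_rot: [-3.111, 0.437, -0.001]
wrist_force: [-0.2, 0.6, 5.9]
opening: 0.695
grasp_force: 30.0
```

Request:
jog_arm(
  steps=[
    [[0,0,0.005],0],
    [[0,0,0.012],0],
    [[-0.003,0,0.02],0],
    [[-0.006,0,0.028],0],
    [[-0.008,0,0.03],0],
    [[-0.008,0,0.03],0],
    [[-0.006,0,0.03],0],
    [[-0.003,0,0.03],0],
    [[0,0,0.02],0],
    [[0,0,0.01],0],
  ],
)

```text
time_s: 5.45
position: [0.4197, 0.0984, 0.2331]
tcp_rot: [-3.11, 0.437, -0.003]
wrist_force: [0.3, -0.1, -2.3]
opening: 0.693
grasp_force: 30.0
```

Request:
jog_arm(
  steps=[
    [[-0.002,-0.01,0.01],0],
    [[-0.004,-0.02,0.008],-1],
    [[-0.004,-0.03,0.002],-1],
    [[-0.003,-0.035,0],-2],
    [[0,-0.035,0],-2],
    [[0,-0.035,0],-2],
    [[0,-0.035,0],-2],
    [[0,-0.035,0],-2],
    [[0,-0.035,0],-1],
    [[0,-0.03,0],-1],
  ],
)

```text
time_s: 6.7
position: [0.4055, -0.2032, 0.2512]
tcp_rot: [-3.034, 0.814, 0.002]
wrist_force: [0.3, 0.0, -1.2]
opening: 0.695
grasp_force: 30.0
```

Request:
jog_arm(
  steps=[
    [[0.004,-0.03,0],-0.2],
    [[0.008,-0.035,0],0],
    [[0.01,-0.035,0],0],
    [[0.012,-0.035,0],0],
    [[0.012,-0.03,0],0],
    [[0.012,-0.03,0],0],
    [[0.01,-0.02,0],0],
    [[0.005,-0.01,0],0],
    [[0,0,0],0],
    [[0,0,0],0],
  ],
)

```text
time_s: 7.95
position: [0.479, -0.4259, 0.2514]
tcp_rot: [-3.033, 0.817, 0.001]
wrist_force: [-0.2, -0.3, -1.6]
opening: 0.696
grasp_force: 30.0
```

Run:
```python
from h import *
for n in('top','scene'): grab(n,n+'2')
p=cv2.imread('pics/top2.png')[130:270,380:540];q=cv2.imread('pics/scene2.png')[100:300,380:640]
o=np.zeros((400,800,3),np.uint8);o[:350,:400]=cv2.resize(p,(400,350),interpolation=2);o[:308,400:]=cv2.resize(q,(400,308),interpolation=2);cv2.imwrite('pics/z2.png',o)
s=sensors.observe();r=s['tcp_rot'];print(s['position'],r,s['wrist_force'],s['wrist_torque'],np.degrees(2*np.arctan2(r[1],r[0]))%180-180)
```

```text
[ 0.47921231 -0.42596473  0.251727  ] [-3.03325592e+00  8.17105385e-01  3.11927783e-04] [-0.2074307  -0.28189779 -0.6100839 ] [0.10259567 0.03914323 0.03394357] -30.153163714071923
```

View pics/z2.png

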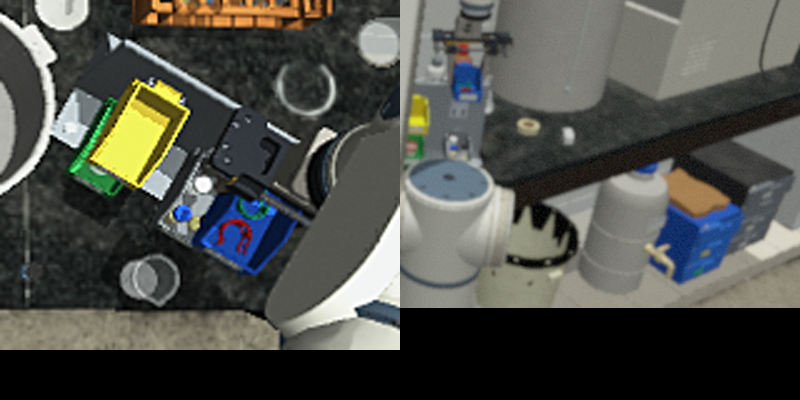

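The top view shows both clips in the bin. The bin is square to the panel, above and in front of the grey one. I'll go down, correct sideways and approach the face.

Request:
jog_arm(
  steps=[
    [[-0.001,-0.002,-0.008],0],
    [[-0.002,-0.0035,-0.018],0],
    [[-0.0019,-0.003,-0.02],0],
    [[0,0,-0.02],0],
    [[0,0,-0.013],0],
    [[0,0,-0.005],0],
    [[0.0086,-0.005,0],0],
    [[0.0086,-0.005,0],0],
    [[0.0086,-0.005,0],0],
    [[0.0043,-0.0025,0],0],
  ],
)

```text
time_s: 9.3
position: [0.5057, -0.4532, 0.1679]
tcp_rot: [3.033, -0.817, 0.001]
wrist_force: [-0.3, 0.3, -1.0]
opening: 0.695
grasp_force: 30.0
```

```bash
cat > st.py <<'E'
from h import *
s=sensors.observe();r=s['tcp_rot'];P=s['position'];n=np.array([.864,-.5035]);t=np.array([.5035,.864]);w=s['wrist_force']
print(s['time_s'],'gap n',.6774-P[:2]@n,'ds',P[:2]@t+.1367,'hookz',P[2]+.0352,'F n,t,z',w[:2]@n,w[:2]@t,w[2],'tq',s['wrist_torque'],'yaw',np.degrees(2*np.arctan2(r[1],r[0]))%180-180)
E
python3 - <<'E'
import st
from h import *
p,d=grab('top','top3');C=cloud('top',d);n=np.array([.864,-.5035]);t=np.array([.5035,.864])
hsv=cv2.cvtColor(p,cv2.COLOR_RGB2HSV)
m=(hsv[...,0]>95)&(hsv[...,0]<128)&(hsv[...,1]>100)&(d>0)&(C[...,2]>.14)&(C[...,2]<.25)
P=C[m];X=P[:,:2]@n-.7229;S=P[:,:2]@t+.1367
print(len(P),np.percentile(X,[1,99]),np.percentile(S,[1,99]))
for a in np.arange(-.13,.01,.01):
    k=(X>a)&(X<a+.01)
    if k.sum()>3: print(a.round(3),k.sum(),np.percentile(S[k],[3,97]).round(4),np.percentile(P[k,2],[3,97]).round(4))
E
```

```text
9.3 gap n 0.012323192753655121 ds -0.00026963685933451 hookz 0.20309260478457258 F n,t,z -0.3889157852529957 0.11127892666156206 -0.9865834726226825 tq [ 0.0626456   0.00707879 -0.02857207] yaw -30.166562107626447
629 [-3.20419628e-01 -1.67872954e-04] [-0.03135119  0.53580854]
-0.13 43 [-0.031   0.0311] [0.1549 0.1824]
-0.12 53 [-0.0299  0.0319] [0.1542 0.1875]
-0.11 94 [-0.0297  0.0316] [0.1523 0.1973]
-0.1 94 [-0.0314  0.0318] [0.1532 0.2056]
-0.09 83 [-0.0308  0.0317] [0.1528 0.2097]
-0.08 93 [-0.03    0.0324] [0.1531 0.2104]
-0.07 70 [-0.0305  0.0326] [0.1523 0.2103]
-0.06 52 [-0.0301  0.0094] [0.1517 0.2007]
-0.05 21 [-0.0299 -0.005 ] [0.1535 0.1911]
-0.04 8 [-0.0289 -0.0062] [0.1531 0.1677]
-0.0 6 [0.0936 0.1439] [0.1409 0.1744]
```

Request:
jog_arm(
  steps=[
    [[0.0035,-0.002,0],0],
    [[0.0035,-0.002,0],0],
    [[0,0,0],0],
    [[0,0,0],0],
  ],
)

```text
time_s: 9.85
position: [0.5116, -0.4566, 0.1676]
tcp_rot: [-3.033, 0.818, 0.0]
wrist_force: [0.4, 0.3, -1.0]
opening: 0.693
grasp_force: 30.0
```

Request:
jog_arm(
  steps=[
    [[0.0009,-0.0005,0],0],
    [[0.0009,-0.0005,0],0],
    [[0,0,0],0],
  ],
)

```text
time_s: 10.22
position: [0.5136, -0.4577, 0.1676]
tcp_rot: [3.033, -0.818, 0.0]
wrist_force: [-0.8, -0.1, -1.4]
opening: 0.695
grasp_force: 30.0
```

Request:
jog_arm(
  steps=[
    [[0.0005,-0.0003,0],0],
    [[0.0004,-0.0002,0],0],
    [[0,0,0],0],
  ],
)

```text
time_s: 10.6
position: [0.5144, -0.4582, 0.1676]
tcp_rot: [-3.033, 0.818, -0.0]
wrist_force: [0.5, -0.6, -1.7]
opening: 0.696
grasp_force: 30.0
```

```bash
python3 st.py
```

```text
10.6 gap n 0.0022395955449840965 ds -0.0001549870392347219 hookz 0.20279411553235333 F n,t,z 0.7129045011239257 -0.2218428243385649 -1.7079358147290264 tq [0.10287294 0.0167574  0.02867133] yaw -30.17629115487864
```

Request:
jog_arm(
  steps=[
    [[0.0009,-0.0005,0],0],
    [[0,0,0],0],
  ],
)

```text
time_s: 10.85
position: [0.5154, -0.4587, 0.1676]
tcp_rot: [3.033, -0.818, 0.0]
wrist_force: [-0.4, 0.3, -1.0]
opening: 0.694
grasp_force: 30.0
```

Request:
jog_arm(
  steps=[
    [[0.0005,-0.0003,0],0],
    [[0,0,0],0],
  ],
)

```text
time_s: 11.1
position: [0.5158, -0.459, 0.1675]
tcp_rot: [-3.033, 0.818, 0.0]
wrist_force: [-0.6, 0.4, -0.0]
opening: 0.695
grasp_force: 30.0
```

Request:
jog_arm(
  steps=[
    [[0.0005,-0.0003,0],0],
    [[0,0,0],0],
  ],
)

```text
time_s: 11.35
position: [0.5164, -0.4593, 0.1676]
tcp_rot: [-3.033, 0.818, -0.0]
wrist_force: [0.3, 0.9, -0.4]
opening: 0.699
grasp_force: 30.0
```

```bash
python3 st.py
```

```text
11.35 gap n 8.828079878897555e-06 ds -0.00012750832619218277 hookz 0.20280697564663352 F n,t,z -0.1670072832851105 0.898986812287218 -0.41064124964410054 tq [ 0.05547164 -0.00187672 -0.02456875] yaw -30.178572726311756
```

Request:
jog_arm(
  steps=[
    [[0.0005,-0.0003,0],0],
    [[0,0,0],0],
  ],
)

```text
time_s: 11.6
position: [0.5168, -0.4596, 0.1676]
tcp_rot: [-3.033, 0.818, 0.0]
wrist_force: [-1.0, 0.4, -0.8]
opening: 0.697
grasp_force: 30.0
```

Request:
jog_arm(
  steps=[
    [[0.0005,-0.0003,0],0],
    [[0,0,0],0],
  ],
)

```text
time_s: 11.85
position: [0.5169, -0.4596, 0.1675]
tcp_rot: [-3.033, 0.818, 0.002]
wrist_force: [-2.6, 1.7, 1.1]
opening: 0.694
grasp_force: 30.0
```

Request:
jog_arm(
  steps=[
    [[0.0005,-0.0003,0],0],
    [[0,0,0],0],
  ],
)

```text
time_s: 12.1
position: [0.5169, -0.4596, 0.1674]
tcp_rot: [-3.033, 0.817, 0.003]
wrist_force: [-5.8, 3.4, 1.7]
opening: 0.695
grasp_force: 30.0
```

```bash
python3 st.py
```

```text
12.1 gap n -0.0005927081326767558 ds -0.00016469825024589824 hookz 0.20263940520876803 F n,t,z -6.788329760914277 0.031173815436792207 1.7068871373475787 tq [0.57219793 0.83775416 0.10102411] yaw -30.1701966714416
```

Request:
jog_arm(
  steps=[
    [[-0.0009,0.0005,0],0],
    [[0,0,-0.003],0],
    [[0,0,-0.004],0],
    [[0,0,-0.004],0],
    [[0,0,-0.003],0],
    [[0,0,0],0],
    [[0,0,0],0],
  ],
)

```text
time_s: 12.98
position: [0.5169, -0.4596, 0.1533]
tcp_rot: [-3.033, 0.818, 0.0]
wrist_force: [-1.4, 0.6, -2.8]
opening: 0.698
grasp_force: 30.0
```

Request:
jog_arm(
  steps=[
    [[0,0,-0.001],0],
    [[0,0,-0.001],0],
    [[0,0,-0.001],0],
    [[0,0,0],0],
  ],
)

```text
time_s: 13.48
position: [0.5168, -0.4597, 0.1506]
tcp_rot: [3.033, -0.818, -0.0]
wrist_force: [-3.1, 2.2, 0.2]
opening: 0.694
grasp_force: 30.0
```

Request:
jog_arm(
  steps=[
    [[0,0,-0.001],0],
    [[0,0,-0.001],0],
    [[0,0,-0.001],0],
    [[0,0,0],0],
  ],
)

```text
time_s: 13.98
position: [0.5168, -0.4596, 0.1474]
tcp_rot: [-3.033, 0.818, 0.0]
wrist_force: [-3.5, 1.1, -0.5]
opening: 0.698
grasp_force: 30.0
```

```bash
python3 st.py
```

```text
13.975 gap n -0.0005733665628847584 ds -0.00018889539598621052 hookz 0.18256723516218973 F n,t,z -3.613266367920014 -0.7882619530907277 -0.5022798056069333 tq [0.41369829 0.63999287 0.15456921] yaw -30.178413485227793
```

Request:
jog_arm(
  steps=[
    [[0,0,-0.001],0],
    [[0,0,-0.001],0],
    [[0,0,-0.001],0],
    [[0,0,0],0],
  ],
)

```text
time_s: 14.48
position: [0.5169, -0.4596, 0.1444]
tcp_rot: [-3.033, 0.818, 0.0]
wrist_force: [-3.8, 2.1, -0.4]
opening: 0.696
grasp_force: 30.0
```

Request:
jog_arm(
  steps=[
    [[0,0,-0.001],0],
    [[0,0,-0.001],0],
    [[0,0,-0.001],0],
    [[0,0,0],0],
  ],
)

```text
time_s: 14.98
position: [0.5169, -0.4596, 0.1415]
tcp_rot: [-3.033, 0.818, 0.0]
wrist_force: [-4.1, 1.0, 0.4]
opening: 0.695
grasp_force: 30.0
```

Request:
jog_arm(
  steps=[
    [[0,0,-0.001],0],
    [[0,0,-0.001],0],
    [[0,0,-0.001],0],
    [[0,0,0],0],
  ],
)

```text
time_s: 15.48
position: [0.5169, -0.4596, 0.1385]
tcp_rot: [-3.033, 0.818, 0.0]
wrist_force: [-3.7, 1.3, 0.2]
opening: 0.691
grasp_force: 30.0
```

```bash
python3 st.py
```

```text
15.475 gap n -0.0005839790084432028 ds -0.00017596982067430433 hookz 0.17370109038769194 F n,t,z -3.795608679678433 -0.7371257796208426 0.17474021246806248 tq [0.48813889 0.72513529 0.10550022] yaw -30.176990589644447
```

Request:
jog_arm(
  steps=[
    [[0,0,-0.001],0],
    [[0,0,-0.001],0],
    [[0,0,-0.001],0],
    [[0,0,0],0],
  ],
)

```text
time_s: 15.98
position: [0.5169, -0.4596, 0.1355]
tcp_rot: [-3.033, 0.818, 0.0]
wrist_force: [-4.0, 2.4, 0.6]
opening: 0.694
grasp_force: 30.0
```

Request:
jog_arm(
  steps=[
    [[0,0,-0.001],0],
    [[0,0,-0.001],0],
    [[0,0,0],0],
  ],
)

```text
time_s: 16.35
position: [0.5169, -0.4597, 0.1336]
tcp_rot: [-3.033, 0.818, 0.0]
wrist_force: [-4.5, 1.8, 0.2]
opening: 0.692
grasp_force: 30.0
```

Request:
jog_arm(
  steps=[
    [[0,0,-0.001],0],
    [[0,0,0],0],
    [[0,0,0],0],
  ],
)

```text
time_s: 16.73
position: [0.5169, -0.4597, 0.1326]
tcp_rot: [-3.033, 0.818, 0.0]
wrist_force: [-4.4, 2.1, 1.2]
opening: 0.694
grasp_force: 30.0
```

```bash
python3 st.py
```

```text
16.725 gap n -0.0006169457428946146 ds -0.000191311070382838 hookz 0.16776708353820732 F n,t,z -4.866845952871348 -0.4090098751688529 1.1706516178919342 tq [0.46947211 0.76397257 0.14065446] yaw -30.175116568786393
```

Request:
jog_arm(
  steps=[
    [[0,0,-0.001],0],
    [[0,0,0],0],
  ],
)

```text
time_s: 16.98
position: [0.5169, -0.4596, 0.1316]
tcp_rot: [-3.033, 0.818, 0.0]
wrist_force: [-3.7, 2.2, 0.9]
opening: 0.693
grasp_force: 30.0
```

Request:
jog_arm(
  steps=[
    [[0,0,-0.0007],0],
    [[0,0,0],0],
  ],
)

```text
time_s: 17.23
position: [0.5169, -0.4596, 0.1309]
tcp_rot: [-3.033, 0.818, 0.0]
wrist_force: [-5.0, 2.0, 1.7]
opening: 0.692
grasp_force: 30.0
```

Request:
jog_arm(
  steps=[
    [[0,0,-0.0007],0],
    [[0,0,0],0],
  ],
)

```text
time_s: 17.48
position: [0.5169, -0.4596, 0.1302]
tcp_rot: [-3.033, 0.818, 0.0]
wrist_force: [-4.6, 2.2, 1.2]
opening: 0.697
grasp_force: 30.0
```

```bash
python3 st.py
```

```text
17.475 gap n -0.0006078548256133187 ds -0.00019073798299934497 hookz 0.16540890334892935 F n,t,z -5.088242392297191 -0.38743586850124867 1.2063722720955847 tq [0.48218695 0.80502228 0.22740314] yaw -30.17593671969854
```

Request:
jog_arm(
  steps=[
    [[-0.0002,0.0001,-0.0007],0],
    [[0,0,0],0],
  ],
)

```text
time_s: 17.73
position: [0.5169, -0.4597, 0.1299]
tcp_rot: [3.033, -0.818, 0.001]
wrist_force: [-4.7, 3.0, 3.5]
opening: 0.693
grasp_force: 30.0
```

Request:
jog_arm(
  steps=[
    [[0,0,-0.0007],0],
    [[0,0,0],0],
  ],
)

```text
time_s: 17.98
position: [0.5168, -0.4597, 0.1298]
tcp_rot: [3.033, -0.817, 0.001]
wrist_force: [-6.4, 4.9, 7.3]
opening: 0.692
grasp_force: 30.0
```

Request:
jog_arm(
  steps=[
    [[0,0,-0.0007],0],
    [[0,0,0],0],
  ],
)

```text
time_s: 18.23
position: [0.5169, -0.4598, 0.1297]
tcp_rot: [3.033, -0.817, 0.001]
wrist_force: [-8.4, 5.6, 12.5]
opening: 0.697
grasp_force: 30.0
```

```bash
python3 st.py
```

```text
18.225 gap n -0.0007091268781332927 ds -0.00031007117998665956 hookz 0.16493114192176545 F n,t,z -10.054411045677037 0.6093741144046652 12.475004725890713 tq [0.89491741 1.1377888  0.27196357] yaw -30.162628983369814
```

Request:
jog_arm(
  steps=[
    [[-0.0006,0.0003,0],0],
    [[0,0,0],0],
  ],
)

```text
time_s: 18.48
position: [0.5169, -0.4598, 0.1297]
tcp_rot: [3.032, -0.817, 0.003]
wrist_force: [-5.8, 3.5, 9.7]
opening: 0.699
grasp_force: 30.0
```

```bash
python3 st.py
```

```text
18.475 gap n -0.000680943040787807 ds -0.00031447958164382284 hookz 0.16491546349895572 F n,t,z -6.792537439366239 0.09565566303948847 9.730925640805644 tq [0.73181239 0.74163047 0.29268341] yaw -30.16278664115822
```

Request:
jog_arm(
  steps=[
    [[-0.0003,0.0002,-0.0006],0],
    [[0,0,0],0],
    [[0,0,0],0],
    [[0,0,0],0],
  ],
)

```text
time_s: 18.98
position: [0.5169, -0.4598, 0.1296]
tcp_rot: [3.032, -0.817, 0.005]
wrist_force: [-5.5, 4.4, 12.9]
opening: 0.694
grasp_force: 30.0
```

Request:
jog_arm(
  steps=[
    [[0,0,0],0],
    [[0,0,0],0],
    [[0,0,0],0],
    [[0,0,0],0],
  ],
)

```text
time_s: 19.48
position: [0.5169, -0.4598, 0.1296]
tcp_rot: [3.032, -0.817, 0.005]
wrist_force: [-6.4, 4.1, 12.7]
opening: 0.692
grasp_force: 30.0
```

```bash
python3 st.py
```

```text
19.475 gap n -0.0006922837067702137 ds -0.00031980448528190486 hookz 0.16484252547694153 F n,t,z -7.602301882806821 0.26589765469730864 12.658459761953749 tq [0.78391968 0.72598723 0.32466258] yaw -30.158680140300646
```

Request:
jog_arm(
  steps=[
    [[0,0,0],0],
    [[0,0,0],0],
    [[0,0,0],0],
    [[0,0,0],0],
    [[0,0,0.0008],0],
    [[-0.0004,0.0002,0.0008],0],
    [[-0.0004,0.0003,0.0002],0],
    [[0,0,0],0],
  ],
)

```text
time_s: 20.48
position: [0.5161, -0.4593, 0.1298]
tcp_rot: [3.032, -0.818, 0.004]
wrist_force: [3.1, -1.5, 2.3]
opening: 0.695
grasp_force: 30.0
```

Run:
```python
import st
from h import *
for n in('top','scene'): grab(n,n+'4')
p=cv2.imread('pics/top4.png')[130:250,400:540];q=cv2.imread('pics/scene4.png')[90:220,380:520]
o=np.zeros((400,800,3),np.uint8);o[:343,:400]=cv2.resize(p,(400,343),interpolation=2);o[:371,400:]=cv2.resize(q,(400,371),interpolation=2);cv2.imwrite('pics/z4.png',o)
```

```text
20.475 gap n 0.00024693469755820985 ds -0.0002869369344303263 hookz 0.16496771603115018 F n,t,z 3.4312440701375175 0.21424819146905372 2.2713475097788995 tq [-0.22726354 -0.56088123  0.09264911] yaw -30.18437202940268
```

View pics/z4.png

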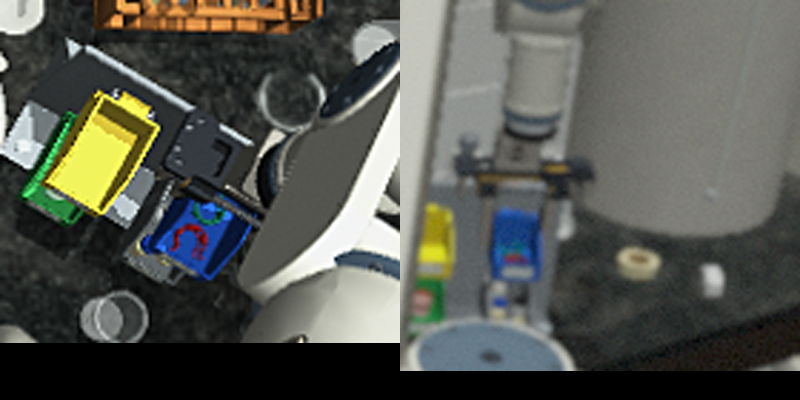

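The blue bin sits level on the right louvre with both clips in it, and pulling it outward meets the lip, so it is hooked. I'll repeat the tug with the sideways load relieved, then unload.

Request:
jog_arm(
  steps=[
    [[0.0003,-0.0002,-0.0008],0],
    [[0,0,-0.0006],0],
    [[0,0,0],0],
    [[0,0,0],0],
    [[0,0,0],0],
    [[0,0,0],0],
  ],
)

```text
time_s: 21.32
position: [0.5161, -0.4594, 0.1294]
tcp_rot: [3.032, -0.818, 0.003]
wrist_force: [0.4, 0.3, 10.6]
opening: 0.695
grasp_force: 30.0
```

```bash
python3 st.py
```

```text
21.325 gap n 0.00020370463216057288 ds -0.0003382487291723191 hookz 0.16456844293545514 F n,t,z 0.21232476486559987 0.42433619186763305 10.63164947705668 tq [-0.08397221 -0.50315441  0.00862049] yaw -30.177871654760366
```

Net sideways force is about 0 and the downward pull is about 11–12 N. I'll hold it a little longer, then unload and release.

Request:
jog_arm(
  steps=[
    [[0,0,-0.0002],0],
    [[0,0,0],0],
    [[0,0,0],0],
    [[0,0,0],0],
    [[0,0,0],0],
    [[0,0,0],0],
    [[0,0,0.0008],0],
    [[0.0002,-0.0001,0.0007],0],
    [[0,0,0],0],
  ],
)

```text
time_s: 22.45
position: [0.516, -0.4593, 0.1295]
tcp_rot: [3.033, -0.818, 0.002]
wrist_force: [4.0, -2.0, 5.2]
opening: 0.693
grasp_force: 30.0
```

```bash
python3 st.py
```

```text
22.45 gap n 0.0003316197174293434 ds -0.00031506249755031135 hookz 0.16473230877570028 F n,t,z 4.510930848157061 0.26591298715930556 5.245673855402697 tq [-0.39022278 -0.69138824 -0.00630384] yaw -30.17775156729806
```

Request:
jog_arm(
  steps=[
    [[0.0004,-0.0002,0.0006],0],
    [[0.0002,-0.0001,0.0002],0],
    [[0,0,0],0],
  ],
)

```text
time_s: 22.82
position: [0.516, -0.4592, 0.1297]
tcp_rot: [3.033, -0.818, -0.0]
wrist_force: [3.4, -3.3, 0.1]
opening: 0.695
grasp_force: 30.0
```

```bash
python3 st.py
```

```text
22.825 gap n 0.0003861930210922182 ds -0.0002923878890428999 hookz 0.16491151291316045 F n,t,z 4.617133726461406 -1.1604088105236587 0.07873360000356666 tq [-0.55673301 -0.61098098  0.0023136 ] yaw -30.181399838492496
```

Request:
jog_arm(
  steps=[
    [[0.0006,-0.0004,0],0],
    [[0,0,0],0],
  ],
)

```text
time_s: 23.08
position: [0.516, -0.4592, 0.1297]
tcp_rot: [-3.033, 0.818, 0.002]
wrist_force: [0.1, -1.5, 1.9]
opening: 0.697
grasp_force: 30.0
```

Request:
jog_arm(
  steps=[
    [[0,0,0],0],
    [[0,0,0],0],
    [[0,0,0],0],
    [[0,0,0],0],
    [[0,0,0],0],
    [[0,0,0],0],
  ],
  fingers=0.8,
)

```text
time_s: 23.82
position: [0.5167, -0.4596, 0.13]
tcp_rot: [3.033, -0.818, 0.0]
wrist_force: [0.2, 0.6, 0.3]
opening: 0.9
grasp_force: 0.0
```

```bash
python3 st.py
```

```text
23.825 gap n -0.0004315489558202046 ds -0.00023338962875923963 hookz 0.16518806786027693 F n,t,z -0.07072164282860807 0.6017210421913668 0.3282416896163828 tq [3.86951054e-02 2.47169775e-05 2.40202160e-02] yaw -30.175406410899114
```

Released. I'll retract straight up, then back toward the robot.

Request:
jog_arm(
  steps=[
    [[0,0,0.005],0],
    [[0,0,0.015],0],
    [[0,0,0.02],0],
    [[0,0,0.025],0],
    [[0,0,0.03],0],
    [[0,0,0.03],0],
    [[-0.02,0,0.03],0],
    [[-0.04,0,0.02],0],
    [[-0.05,0,0],0],
    [[-0.05,0,0],0],
  ],
)

```text
time_s: 25.08
position: [0.3556, -0.4597, 0.3071]
tcp_rot: [3.032, -0.817, 0.003]
wrist_force: [-0.5, -0.6, 0.1]
opening: 0.902
grasp_force: 0.0
```

Request:
jog_arm(
  steps=[
    [[0,0.05,0],0],
    [[0,0.05,0],0],
    [[0,0.05,0],0],
    [[0,0.05,0],0],
    [[0,0.05,0],0],
    [[0,0.03,0],0],
    [[0,0,0],0],
  ],
)

```text
time_s: 25.95
position: [0.3569, -0.1784, 0.3065]
tcp_rot: [3.034, -0.813, 0.004]
wrist_force: [0.0, -0.6, 0.1]
opening: 0.901
grasp_force: 0.0
```

Run:
```python
import st
from h import *
p,d=grab('top','top5');grab('scene','scene5');C=cloud('top',d);n=np.array([.864,-.5035]);t=np.array([.5035,.864])
hsv=cv2.cvtColor(p,cv2.COLOR_RGB2HSV)
m=(hsv[...,0]>95)&(hsv[...,0]<128)&(hsv[...,1]>100)&(d>0)&(C[...,2]>.10)&(C[...,2]<.25);m[:,:420]=0
P=C[m];X=P[:,:2]@n-.7229;S=P[:,:2]@t+.1367
print(len(P),np.percentile(X,[1,99]),np.percentile(S,[1,99]),np.percentile(P[:,2],[2,98]))
for a in(-.09,-.07,-.05,-.03):
    k=(X>a)&(X<a+.02);print(a,np.percentile(P[k,2],[10,95]))
q=cv2.imread('pics/scene5.png')[90:220,380:520]
p=p[130:250,400:540,::-1]
o=np.zeros((400,800,3),np.uint8);o[:343,:400]=cv2.resize(p,(400,343),interpolation=2);o[:371,400:]=cv2.resize(q,(400,371),interpolation=2);cv2.imwrite('pics/z5.png',o)
```

```text
25.95 gap n 0.2791908707361775 ds 0.16226748965515614 hookz 0.34172441892357935 F n,t,z 0.34508599524550787 -0.4968626687194917 0.1011696463874743 tq [ 0.009089   -0.00934445 -0.03992876] yaw -30.016489968216064
1020 [-1.08992326e-01  1.05336636e-04] [-0.03165351  0.08913674] [0.11223646 0.17288201]
-0.09 [0.11351988 0.16599098]
-0.07 [0.11459677 0.17039582]
-0.05 [0.11448589 0.17045799]
-0.03 [0.11660104 0.17142206]
```

View pics/z5.png

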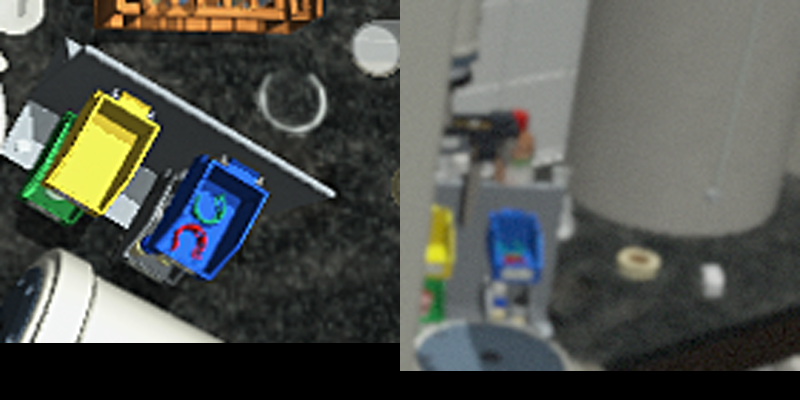

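The blue bin hangs level on the empty louvre, back to the panel. Both clips are inside and the yellow bin looks undisturbed, so I'm handing in.

```bash
python3 -c "
from rig import job
print(job.hand_in())"
```

```text
the job is handed in; nothing more can be done
None
```

The blue bin hangs level on the upper louvre with both clips in it, after two steady tugs of about 11–13 N held on the hook; I released it, backed the arm clear and handed the job in at about 26 s, but the hand-in returned no verdict.

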